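File the supply tins in the desk rack and shut its gate

TASK

Put the three metal supply tins away in single file between the rails of the rack, the tall one innermost against the end stop, by sliding them upright along the desk, never lifting or tipping them. Then swing the little gate fully shut across the mouth behind the last tin. Leave the stapler, the paper-clip box and the eraser where they are.

Things in the scene. Friction and masses are not known exactly. Their poses are not given: they have to be found in the camera images.
- rack: Dark steel lane rack fixed to the desk: two parallel rails 18 mm high, 5 mm thick, 57 mm apart inside; one end open (the mouth), the other closed by a stop. No floor: tins slide on the desk. Origin on the desk, mid-mouth; x runs into the lane along its middle, y to the rail with the gate, z up. At negative y a fixed lip, 32 mm long, 18 mm high, flares out from the mouth at 0.5 rad
- rack_stop (a point): Middle of the end stop's inner face, on the desk, 158 mm in from the mouth (rack x = 158 mm); the stop is 45 mm high. Three 50 mm tins in a row touching it leave 8 mm before the mouth. Axes as the rack's
- gate (a joint): Angle in rad of the rack's gate, a bar 64 mm long, 5 mm thick, 18 mm high, on an upright hinge at the mouth end of the +y rail. 0 = shut, across the mouth (from the hinge along the rack's -y); 1.57 = pointing straight out of the mouth; at most 2.2. Starts wide open, has slight friction (0.03 N m), no latch, stays where left, cannot shut while a tin is in its way
- gate_hinge (a point): The gate's hinge axis (upright), 9 mm above the desk, fixed to the rack at its x = -4.5 mm, y = 33.5 mm; axes as the rack's
- gate_end (a point): The free end of the gate, 64 mm from the hinge axis, 9 mm above the desk
- tall_tin_center (a point): The tall tin: plain bare-metal round supply tin with a lid, 50 mm diameter, 85 mm tall, about 0.1 to 0.2 kg, standing upright and loose on the desk; this point is at its centre, half-way up (42.5 mm above its foot), z along its axis
- short_tin_a_center (a point): One of the two short tins: plain bare-metal round supply tin with a lid, 50 mm diameter, 60 mm tall, about 0.1 to 0.2 kg, standing upright and loose on the desk; this point is at its centre, half-way up (30 mm above its foot), z along its axis
- short_tin_b_center (a point): The other short tin, like the first: plain bare-metal round supply tin with a lid, 50 mm diameter, 60 mm tall, about 0.1 to 0.2 kg, standing upright and loose on the desk; this point is at its centre, half-way up (30 mm above its foot), z along its axis
- stapler: Stapler, 132x71x46 mm, loose, beside the rack; origin at the centre of its underside. Bystander
- clip_box: Dark paper-clip box, 45x45x59 mm, loose, near the tins; origin at the centre of its underside. Bystander
- eraser: Eraser, 48x38x13 mm, loose, beside the rack's mouth; origin at the centre of its underside. Bystander
Things that resemble listed ones, but are neither listed nor needed, are in the scene too. What is shaped like the part that bears tall_tin_center but red is not meant.

How it is judged:
By the outcome, as a careful person would: the job done as asked, in the order asked, and still so for the second after the job is handed in, with the robot touching nothing.
It also fails if it takes over 72 s, if anything falls off the work surface, if the arm or the gripper's body presses on something with over 40 N, if the wrist force passes 120 N, or if a joint passes its speed limit or range.

ROBOT

A 6-joint arm with a two-finger parallel gripper is mounted at the origin on a cart in front of the work surface, level with it; the furniture and walls round the work are solid. World frame = base frame: x ahead of the robot, y to its left, z up, the work surface at z = 0. Lengths are in mm, angles in rad, forces in N, time in s.
With the tool pointing down it reaches from about 350 to 725 mm from the base axis. Payload 4.3 kg.
Tool frame: the origin (TCP) lies at the very end of the fingers, on their centre line; the grasp point (between the pads) lies 19 mm behind it (env.grip_depth is the distance from the TCP to the grasp point, in mm); z points along the fingers, y is the line along which they close (so a half turn about z gives the same grasp; the last joint's range is limited). The gripper opens to 85 mm and grips with 20 to 120 N. Pads are 22 mm wide; open, the fingers measure 114 mm over their backs; the gripper's body (76 mm by 85 mm) begins 54 mm behind the grasp point. The pads swing forward as they close: fully open they stand 13 mm farther back than shut.
Start: joints at [1.084, 0.377, 0.081, 1.274, 0, 1.46], TCP at [211.579, 534.697, 231.329] pointing down, gripper open.
Joint ranges: [-2.72, 2.72], [-0.84, 1.66], [-1.02, 1.22], [-1.77, 2.12], [-1.37, 1.28], [-3.14, 3.14]. Speed limits (rad/s): [2.57, 2.57, 3.14, 3.14, 3.14, 3.14].

INTERFACE

Orientations are given as a rotation vector (axis times angle).
In Python, from plant import env, imaging gives the robot as it stands. The module is installed in compiled form; this text tells all that it offers.
- The arm moves only by the tool arm_command, never from a script. Its argument "commands" is a list of rows, each a list of 3 entries, a list of its own where there are three numbers: the turn, a rotation vector about the tool's x, y, z in degrees, then the shift along the tool's x, y, z in cm, then the closure, from -1 (fully open) to 1 (shut), so that 0 is half open. A call has 1 to 5 rows; each row shifts and turns the commanded pose from where the row before left it, along the tool's axes as they then stand; what a row does not reach is not made up. A row lasts 1/12 s, in which the tool goes at most 41.7 mm and 7.16 degrees, less where a joint would pass 70% of its speed; a pose out of reach is approached as far as the arm can. A call with a gripper value outside its range is refused whole. The fingers move at their own pace and stop on an object; the grip force is fixed at half the most. Time passes only in rows, so rows that do not move let the fingers close. It gives the time, the measured TCP pose, the force, the opening and the grip force at its end, in the units of the state.
- env.observe(): the state, without advancing time (a new reading comes with each control period).
- imaging.read_camera(name): name is "side" or "top"; returns the picture (400x640x3 uint8, red, green, blue); there is no depth.
- imaging.camera_params(name): a dict with "K" (3x3 intrinsics, pixels), "camera_from_world" (4x4, takes a point from world to camera coordinates). Camera axes: x right, y up, looking along -z (the intrinsics and any distortion apply to the point x, -y, -z); pixel columns grow to the right and rows downward; lengths in mm; the calibration is good to about 2 mm. A picture is of the moment at which its call begins. camera_params takes no time and is no camera call.
- env.finish_job(): hands the job in; it is judged then, once.
The state is a dict: "time_s": time; "q": joint angles; "qd": joint speeds; "effort": joint torques, N m; "tool_pos": TCP position; "tool_rot": TCP orientation; "force": force on the tool from outside, world axes, zero at the start; "wrist_torque": the same for the moment, N m; "grip_width": finger opening in mm; "grip_force": force on a finger pad.
Only numpy, scipy, OpenCV 4.12 (cv2) and the standard library are available. Lean on these libraries where they do the work, as an engineer would, in place of code of your own. Each camera call takes 0.05 s, during which the arm holds its last target. There are 200 camera calls.

## Working session

There is one attempt and no reset: what is moved stays moved. The work goes in short steps, Python scripts to look and compute and a tool call to move; the robot and the scene stay as the last step left them, time stands still between calls to the robot, and variables do not carry over. Pictures are saved under pics/ and viewed, at most 14 in all, crops included, and the job is handed in when it is done.

Besides the shell and the picture viewer there is one more tool, called after "Request:" as name([rows], argument=value, ...), one row to a line, values as JSON. arm_command: Moves the arm, as the interface text tells. Its arguments: {"type":"object","properties":{"commands":{"type":"array","items":{"type":"array"}}},"required":["commands"]}

```bash
mkdir -p pics
cat > h.py <<'E'
import numpy as np, cv2
from plant import env, imaging
def ray(n,u,v):
    p=imaging.camera_params(n);K=np.array(p["K"]);T=np.array(p["camera_from_world"])
    d=np.linalg.solve(K,[u,v,1]);d=np.array([d[0],-d[1],-d[2]])
    R=T[:3,:3];return -R.T@T[:3,3],R.T@d
def plane(n,u,v,z=0):
    c,d=ray(n,u,v);return c+d*(z-c[2])/d[2]
def proj(n,P):
    p=imaging.camera_params(n);K=np.array(p["K"]);T=np.array(p["camera_from_world"])
    x=T[:3,:3]@np.array(P,float)+T[:3,3];q=K@[x[0],-x[1],-x[2]];return q[:2]/q[2]
def snap(n,f):
    im=imaging.read_camera(n)[:,:,::-1].copy();cv2.imwrite("pics/"+f,im);return im
E
python3 - <<'E'
from h import *
np.set_printoptions(precision=3,suppress=True)
a=snap("top","t0.png");b=snap("side","s0.png")
for n in("top","side"):
    p=imaging.camera_params(n);print(p); print(ray(n,320,200))
print(env.observe())
E
```

```text
{'K': array([[434.059,   0.   , 316.404],
       [  0.   , 434.059, 196.032],
       [  0.   ,   0.   ,   1.   ]]), 'camera_from_world': array([[  -0.008,   -1.   ,    0.004,  -44.243],
       [   0.997,   -0.007,    0.074, -562.637],
       [  -0.074,    0.005,    0.997, -911.19 ],
       [   0.   ,    0.   ,    0.   ,    1.   ]])}
(array([493.176, -43.807, 950.601]), array([ 0.065, -0.013, -0.998]))
{'K': array([[420.008,   0.   , 319.993],
       [  0.   , 420.008, 198.773],
       [  0.   ,   0.   ,   1.   ]]), 'camera_from_world': array([[  -0.993,   -0.115,   -0.012,  529.6  ],
       [   0.046,   -0.492,    0.869,  -89.267],
       [  -0.106,    0.863,    0.494, -767.236],
       [   0.   ,    0.   ,    0.   ,    1.   ]])}
(array([448.608, 679.058, 463.386]), array([ 0.106, -0.861, -0.497]))
{'time_s': 0.1, 'q': array([1.084, 0.378, 0.08 , 1.274, 0.   , 1.46 ]), 'qd': array([ 0.001, -0.001,  0.003, -0.002,  0.001, -0.001]), 'effort': array([  0.001, -46.47 ,  27.058,   0.012,  -0.   ,   0.   ]), 'tool_pos': array([211.276, 534.137, 230.424]), 'tool_rot': array([-0.588, -3.085,  0.003]), 'force': array([ 0.605,  0.556, -0.593]), 'wrist_torque': array([-0.004, -0.042, -0.003]), 'grip_force': 0.0, 'grip_width': 85.08130424953913}
```

View pics/t0.png

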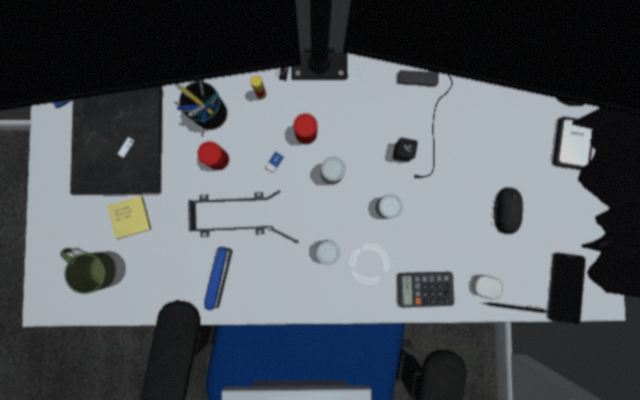

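View pics/s0.png

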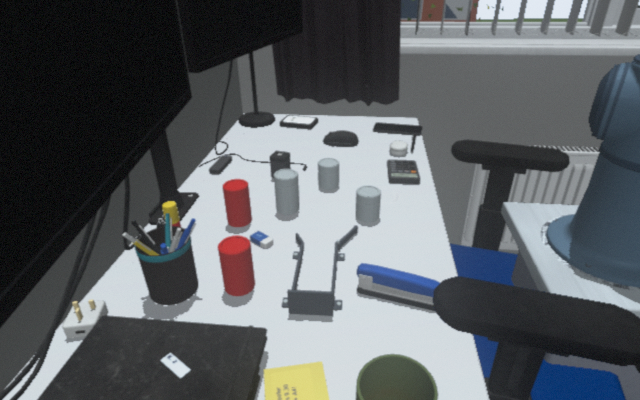

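Gray tins in the top view are at (332,170), (389,206) and (326,252). The side view shows the first one as the tall tin, at (287,195). The red tins at (305,128) and (211,155) are decoys. The rack runs from its stop at (192,215) to its mouth at about (267,213). The gate is the arm from (268,228) to (297,241), and the short lip is at (279,193).

```bash
cat > m.py <<'E'
from h import *
np.set_printoptions(precision=1,suppress=True)
a=cv2.imread("pics/t0.png");b=cv2.imread("pics/s0.png")
def tinmask(im):
    h=cv2.cvtColor(im,cv2.COLOR_BGR2HSV);bb,g,r=[im[:,:,i].astype(int) for i in range(3)]
    return h
# enlarged crops with both views
A=cv2.resize(a[110:290,180:440],None,fx=3,fy=3,interpolation=cv2.INTER_CUBIC)[:, :780]
cv2.imwrite("pics/t0c.png",A)
B=cv2.resize(b[140:330,200:460],None,fx=3,fy=3,interpolation=cv2.INTER_CUBIC)
cv2.imwrite("pics/s0c.png",B)
for u,v in [(340,170),(287,195),(328,178),(368,205)]: print(b[v,u] if u!=340 else a[v,u-8])
print(a[230,360],a[170,332],a[182,326],b[230,310])
E
python3 m.py
```

```text
[180 176 162]
[130 126 119]
[134 130 121]
[131 129 119]
[187 181 173] [180 176 162] [71 69 64] [223 218 210]
```

View pics/t0c.png

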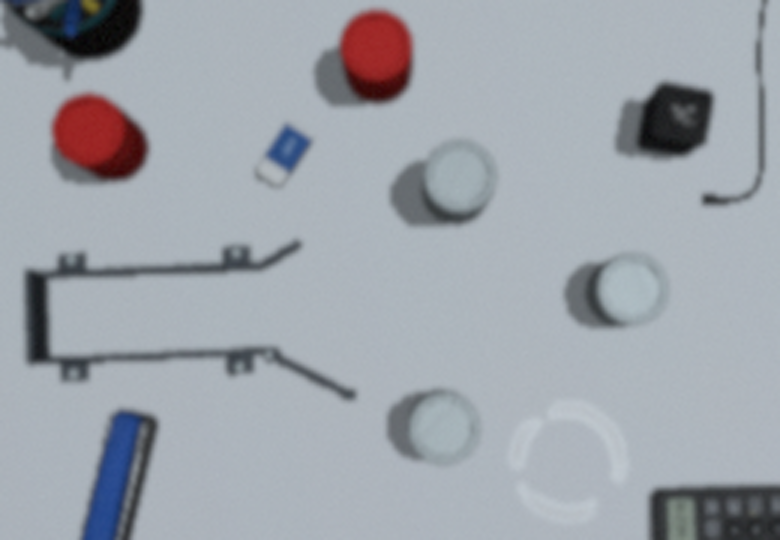

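View pics/s0c.png

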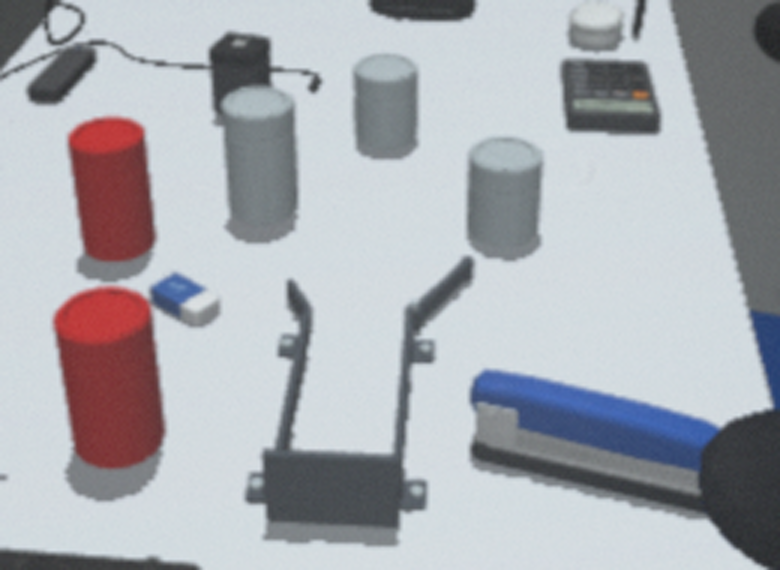

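The tall bare-metal tin is in the side crop at (260,165), clearly taller than the gray ones at (386,105) and (505,197). The look-alikes at (110,190) and (110,375) are red, so they are rejected. Next I triangulate the lid centres and the rack edges.

```bash
cat > m2.py <<'E'
from h import *
np.set_printoptions(precision=1,suppress=True)
T=lambda x,y:((x+.5)/3-.5+180,(y+.5)/3-.5+110)
S=lambda x,y:((x+.5)/3-.5+200,(y+.5)/3-.5+140)
def tri(t,s):
    c1,d1=ray("top",*T(*t));c2,d2=ray("side",*S(*s))
    k=np.linalg.lstsq(np.c_[d1,-d2],c2-c1,rcond=None)[0];p,q=c1+k[0]*d1,c2+k[1]*d2
    return (p+q)/2,np.linalg.norm(p-q)
for n,t,s,h in[("tall",(460,177),(259,100),85),("a",(632,290),(386,67),60),("b",(444,428),(506,153),60)]:
    print(n,*tri(t,s),"at h",plane("top",*T(*t),h))
P=lambda x,y,z:plane("top",*T(x,y),z)
print("stop",P(48,274,45),P(48,361,45))
print("rails up",P(60,274,18),P(262,268,18),"low",P(60,357,18),P(268,349,18))
print("hinge",P(270,354,18),"end",P(353,396,18),"lip end",P(299,243,18))
# triangulated heights of rack: lip end, gate end, stop corners
print("lip",*tri((299,243),(291,283)),"gate",*tri((353,396),(469,261)),"stopL",*tri((30,271),(266,451)),"stopR",*tri((30,361),(400,456)))
E
python3 m2.py
```

```text
tall [612.1 -81.9  84.6] 0.6799912409500986 at h [612.4 -81.9  85. ]
a [ 536.7 -200.3   58.3] 0.8014145113282184 at h [ 537.1 -200.    60. ]
b [443.3 -70.4  58.1] 1.4970544187898478 at h [444.2 -70.3  60. ]
stop [551.9 203.9  45. ] [491.6 203.1  45. ]
rails up [553.6 202.6  18. ] [556.9  57.9  18. ] low [494.3 201.9  18. ] [498.9  53.6  18. ]
hinge [495.3  52.2  18. ] end [465.   -6.9  18. ] lip end [574.7  31.4  18. ]
lip [574.4  31.7  13.5] 1.3215478060737582 gate [464.1  -6.7  11.9] 1.4628154316904303 stopL [554.3 217.3  41.9] 0.02908020321747007 stopR [490.1 215.9  43.3] 3.1146466455028854
```

Request:
arm_command([
  [[0,0,6.7],[0,0,0],-0.55],
  [[0,0,6.7],[0,0,0],-0.55],
  [[0,0,6.7],[0,0,0],-0.55],
  [[0,0,6.7],[0,0,0],-0.55],
  [[0,0,6.7],[0,0,0],-0.55],
])

```text
time_s: 0.52
tool_pos: [211.4, 534.3, 230.7]
tool_rot: [-1.461, -2.781, 0.002]
force: [-0.4, -0.6, -0.8]
grip_width: 66.0
grip_force: 0.0
```

Request:
arm_command([
  [[0,0,6.7],[0,0,0],-0.55],
  [[0,0,6.7],[0,0,0],-0.55],
  [[0,0,6.7],[0,0,0],-0.55],
  [[0,0,6.7],[0,0,0],-0.55],
  [[0,0,6.7],[0,0,0],-0.55],
])

```text
time_s: 0.93
tool_pos: [211.4, 534.3, 230.7]
tool_rot: [2.2, 2.242, -0.002]
force: [0.4, 0.8, 0.7]
grip_width: 66.1
grip_force: 0.0
```

```bash
cat >> h.py <<'E'
from scipy.spatial.transform import Rotation as Ro
O=np.array([527.8,57.,0]);U=np.array([-.027,1,0])/np.hypot(1,.027);V=np.array([-U[1],U[0],0])
def W(x,y,z=0): return O+x*U+y*V+[0,0,z]
def rk(p): d=np.array(p)-O;return np.array([d@U,d@V,p[2]])
def stat(*targets):
    o=env.observe();R=Ro.from_rotvec(o["tool_rot"]).as_matrix();p=o["tool_pos"]
    np.set_printoptions(precision=2,suppress=True)
    print("t",round(o["time_s"],2),"pos",p,"rack",rk(p),"xang",np.degrees(np.arctan2(R[1,0],R[0,0])),"z",R[:,2],"w",o["grip_width"],"gf",o["grip_force"],"F",o["force"],"q",o["q"])
    for t in targets: print("shift cm to",np.array(t),":",R.T@(np.array(t)-p)/10)
E
python3 -c "
from h import *
stat((612,-82,150),(612,-82,30),(612,-82,80))"
```

```text
t 0.93 pos [211.37 534.3  230.73] rack [485.67 303.44 230.73] xang 91.07860340460877 z [-0. -0. -1.] w 66.14270595640306 gf 0.0 F [0.41 0.82 0.73] q [1.08 0.38 0.08 1.27 0.   2.64]
shift cm to [612 -82 150] : [-62.36  38.9    8.12]
shift cm to [612 -82  30] : [-62.35  38.91  20.12]
shift cm to [612 -82  80] : [-62.36  38.91  15.12]
```

Request:
arm_command([
  [[0,0,0],[-3.1,1.95,0.4],-0.55],
  [[0,0,0],[-3.1,1.95,0.4],-0.55],
  [[0,0,0],[-3.1,1.95,0.4],-0.55],
  [[0,0,0],[-3.1,1.95,0.4],-0.55],
  [[0,0,0],[-3.1,1.95,0.4],-0.55],
])

```text
time_s: 1.35
tool_pos: [313.1, 380.5, 210.7]
tool_rot: [2.193, 2.249, -0.001]
force: [0.7, -0.5, -0.1]
grip_width: 66.2
grip_force: 0.0
```

Request:
arm_command([
  [[0,0,0],[-3.1,1.95,0.4],-0.55],
  [[0,0,0],[-3.1,1.95,0.4],-0.55],
  [[0,0,0],[-3.1,1.95,0.4],-0.55],
  [[0,0,0],[-3.1,1.95,0.4],-0.55],
  [[0,0,0],[-3.1,1.95,0.4],-0.55],
])

```text
time_s: 1.77
tool_pos: [414.5, 227.8, 190.8]
tool_rot: [-2.194, -2.248, 0.001]
force: [-0.4, 0.4, 1.2]
grip_width: 66.0
grip_force: 0.0
```

Request:
arm_command([
  [[0,0,0],[-3.1,1.95,0.4],-0.55],
  [[0,0,0],[-3.1,1.95,0.4],-0.55],
  [[0,0,0],[-3.1,1.95,0.4],-0.55],
  [[0,0,0],[-3.1,1.95,0.4],-0.55],
  [[0,0,0],[-3.1,1.95,0.4],-0.55],
])

```text
time_s: 2.18
tool_pos: [515.8, 75.3, 170.8]
tool_rot: [-2.194, -2.248, 0.001]
force: [0.4, 0.3, 0.7]
grip_width: 66.3
grip_force: 0.0
```

Request:
arm_command([
  [[0,0,0],[-3.1,1.95,0.4],-0.55],
  [[0,0,0],[-3.1,1.95,0.4],-0.55],
  [[0,0,0],[-3.1,1.95,0.4],-0.55],
  [[0,0,0],[-3.1,1.95,0.4],-0.55],
  [[0,0,0],[0,0,0],-0.55],
])

```text
time_s: 2.6
tool_pos: [599.2, -50.7, 153.6]
tool_rot: [2.199, 2.24, -0.002]
force: [1.0, -0.4, -0.7]
grip_width: 66.4
grip_force: 0.0
```

```bash
python3 -c "
from h import *
stat((612,-82,95),(612,-82,30))"
```

```text
t 2.6 pos [599.17 -50.68 153.59] rack [-109.57  -68.44  153.59] xang 91.07002765669799 z [ 0. -0. -1.] w 66.36162247513926 gf 0.0 F [ 0.97 -0.42 -0.7 ] q [-0.19  0.46  0.    1.11 -0.    1.36]
shift cm to [612 -82  95] : [-3.14  1.22  5.87]
shift cm to [612 -82  30] : [-3.12  1.21 12.37]
```

Request:
arm_command([
  [[0,0,0],[-1.6,0.6,0],-0.55],
  [[0,0,0],[-1.5,0.6,0],-0.55],
  [[0,0,0],[0,0,2.7],-0.55],
  [[0,0,0],[0,0,2.7],-0.55],
  [[0,0,0],[0,0,0],-0.55],
])

```text
time_s: 3.02
tool_pos: [605.1, -74.9, 96.1]
tool_rot: [-2.188, -2.243, 0.008]
force: [-1.6, 0.8, -1.5]
grip_width: 66.5
grip_force: 0.0
```

Request:
arm_command([
  [[0,0,0],[0,0,1.5],-0.55],
  [[0,0,0],[0,0,1.5],-0.55],
  [[0,0,0],[0,0,0],-0.55],
])

```text
time_s: 3.27
tool_pos: [607.0, -74.8, 69.5]
tool_rot: [-2.19, -2.247, 0.004]
force: [-0.5, -0.4, -0.2]
grip_width: 66.4
grip_force: 0.0
```

```bash
python3 -c "
from h import *
stat((612,-82,30));a=snap('top','t1.png');b=snap('side','s1.png')
A=cv2.resize(a[110:240,250:450],None,fx=2,fy=2);B=cv2.resize(b[120:250,220:420],None,fx=2,fy=2)
cv2.imwrite('pics/c1.png',np.hstack([A,B]))"
```

```text
t 3.27 pos [607.03 -74.8   69.51] rack [-133.9   -75.65   69.51] xang 91.4673675220506 z [-0.  0. -1.] w 66.3619689850431 gf 0.0 F [-0.47 -0.39 -0.16] q [-0.23  0.54 -0.09  0.95  0.    1.32]
shift cm to [612 -82  30] : [-0.74  0.5   3.95]
```

View pics/c1.png

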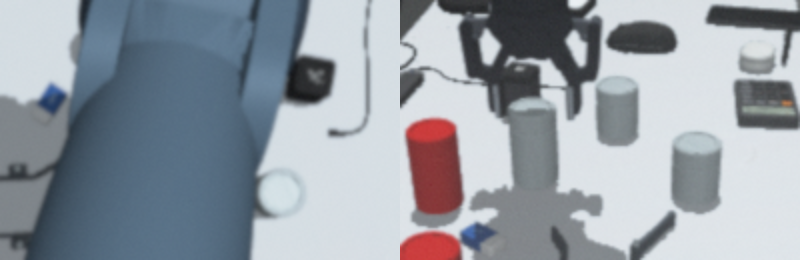

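The picture shows the fingers at (497,95) and (573,95), with the tall tin's lid at (532,105) between them.

Request:
arm_command([
  [[0,0,0],[-0.75,0.5,0],-0.55],
  [[0,0,0],[0,0,1.3],-0.55],
  [[0,0,0],[0,0,1.3],-0.55],
  [[0,0,0],[0,0,1.3],-0.55],
  [[0,0,0],[0,0,0],-0.55],
])

```text
time_s: 3.78
tool_pos: [613.8, -83.4, 31.3]
tool_rot: [-2.193, -2.247, 0.002]
force: [-0.0, -0.3, -0.7]
grip_width: 66.5
grip_force: 0.0
```

Request:
arm_command([
  [[0,0,0],[0,0,0],0.1],
  [[0,0,0],[0,0,0],0.1],
  [[0,0,0],[0,0,0],0.1],
  [[0,0,0],[0,0,0],0.1],
])

```text
time_s: 4.12
tool_pos: [615.6, -83.4, 33.7]
tool_rot: [2.192, 2.247, 0.002]
force: [-0.3, -0.8, 3.4]
grip_width: 49.0
grip_force: 62.0
```

```bash
python3 -c "
from h import *
stat(W(-70,0,30),W(-20,0,30),W(110,0,30))"
```

```text
t 4.12 pos [615.61 -83.41  33.71] rack [-142.73  -83.99   33.71] xang 91.41362159200244 z [ 0. -0. -1.] w 48.98832159785004 gf 62.03473448753357 F [-0.35 -0.82  3.39] q [-0.24  0.59 -0.11  0.87 -0.    1.31]
shift cm to [529.69 -12.97  30.  ] : [ 7.25 -8.42  0.35]
shift cm to [528.34  37.01  30.  ] : [12.25 -8.43  0.34]
shift cm to [524.83 166.96  30.  ] : [25.25 -8.46  0.33]
```

Request:
arm_command([
  [[0,0,0],[0.7,-0.8,0],0.1],
  [[0,0,0],[1.1,-1.3,0],0.1],
  [[0,0,0],[1.3,-1.5,0],0.1],
  [[0,0,0],[1.3,-1.5,0],0.1],
  [[0,0,0],[1.1,-1.3,0],0.1],
])

```text
time_s: 4.53
tool_pos: [550.2, -29.6, 33.7]
tool_rot: [2.192, 2.246, 0.003]
force: [0.2, -2.1, 3.8]
grip_width: 48.7
grip_force: 62.2
```

Request:
arm_command([
  [[0,0,0],[1.0,-1.2,0],0.1],
  [[0,0,0],[0.7,-0.8,0],0.1],
  [[0,0,0],[0,0,0],0.1],
  [[0,0,0],[0,0,0],0.1],
])

```text
time_s: 4.87
tool_pos: [528.2, -11.9, 33.7]
tool_rot: [-2.192, -2.249, -0.003]
force: [-3.9, 3.0, 11.9]
grip_width: 48.6
grip_force: 62.5
```

```bash
python3 -c "
from h import *
stat(W(-20,0,32),W(110,0,32));a=snap('top','t2.png');b=snap('side','s2.png')
A=cv2.resize(a[110:290,180:380],None,fx=2,fy=2);B=cv2.resize(b[140:320,220:420],None,fx=2,fy=2)
cv2.imwrite('pics/c2.png',np.hstack([A,B]))"
```

```text
t 4.87 pos [528.23 -11.9   33.66] rack [-68.89   1.43  33.66] xang 91.47301800785006 z [ 0.  0. -1.] w 48.62272364462834 gf 62.5280499458313 F [-3.94  3.02 11.88] q [-0.14  0.43 -0.38  0.76  0.    1.4 ]
shift cm to [528.34  37.01  32.  ] : [4.89 0.14 0.18]
shift cm to [524.83 166.96  32.  ] : [17.89  0.12  0.2 ]
```

View pics/c2.png

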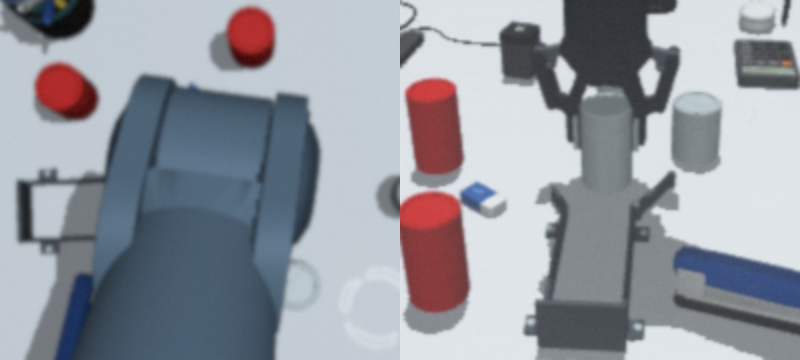

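Side view: the tall tin is held between the fingers, edges at about crop (581..632,145), and lined up just in front of the mouth.

```bash
python3 -c "
from h import *
print([proj('side',W(-70,y,42)) for y in(0,1.4,5)],[proj('side',W(0,y,18)) for y in(-28.5,28.5,0)], [proj('side',W(158,y,45)) for y in(-28.5,28.5,0)])
b=cv2.imread('pics/s2.png');g=cv2.cvtColor(b,cv2.COLOR_BGR2GRAY)
for v in(200,208,216,222): print(v,g[v,300:346])
for v in(240,260,270): print(v,g[v,286:350])"
```

```text
[array([322.28953472, 210.08008255]), array([323.00948072, 210.10544942]), array([324.86171432, 210.17071176])] [array([303.675977  , 240.55807138]), array([334.83079123, 241.84877118]), array([319.20525611, 241.2014274 ])] [array([289.98648626, 287.75806033]), array([328.6650954 , 289.72904373]), array([309.25146406, 288.73976449])]
200 [226 222 189 116  71  75 107 125 111  87  96 112 117 121 119 121 127 129
 130 133 130 131 131 133 132 133 131 133 130 128 125 121 125 117 109  93
  91 113 119  93  66  62  81 174 221 226]
208 [227 224 208 144  79  66  94 117 119  94  92 110 115 118 119 123 130 129
 130 132 134 134 133 135 132 132 133 132 134 131 128 125 124 119 112  98
 106 125 114  91  65  63 101 179 225 226]
216 [227 228 225 226 226 225 226 226 225 223 179 119 112 120 120 122 127 126
 128 133 134 135 132 132 132 133 132 133 132 128 125 123 120 118 114 124
 175 209 211 220 226 227 226 227 226 226]
222 [228 227 226 227 226 226 226 226 225 223 184 119 116 119 121 122 125 126
 130 129 133 134 134 131 131 129 130 133 132 129 126 123 119 118 114 130
 190 224 226 227 226 228 227 227 227 228]
240 [225 206 162 138 137 135 138 143 146 124  88  76  68  73  73  75  98 125
 133 137 139 136 135 136 137 135 137 137 134 136 135 137 134 134 135 135
 136 134 136 133 136 135 135 135 137 134 137 134 135 133 127 123 120 107
  84  76  73  72  67  70  74  88 110 131]
260 [228 228 228 228 227 228 226 212 176 142 135 111  79  70  69  93 123 134
 135 140 138 137 135 137 136 138 137 137 137 136 138 138 139 137 134 136
 137 138 136 137 137 135 135 136 135 135 135 112  82  70  71  80  90  90
  88  86  80  84 113 133 136 137 137 137]
270 [227 226 227 228 228 227 227 225 200 134  79  70  69  94 123 134 137 135
 137 137 137 136 138 136 138 133 137 138 137 135 139 137 136 136 136 136
 138 136 137 138 135 138 137 135 136 134 114  84  72  76 111 137 135 137
 136 136 135 136 137 138 135 136 136 136]
```

```bash
python3 -c "
from h import *
for v,l,r in((260,301.2,332.7),(270,299.5,331.7)): print(rk(plane('side',l,v,0)),rk(plane('side',r,v,18)))"
```

```text
[ 34.25568854 -29.30063952   0.        ] [53.26571965 27.94092562 18.        ]
[ 61.99715021 -28.69645913   0.        ] [79.9315018  27.94722016 18.        ]
```

Request:
arm_command([
  [[0,0,0],[0.8,0.15,0],0.1],
  [[0,0,0],[1.3,0,0],0.1],
  [[0,0,0],[1.5,0,0],0.1],
  [[0,0,0],[1.3,0,0],0.1],
  [[0,0,0],[1.0,0,0],0.1],
])

```text
time_s: 5.38
tool_pos: [530.5, 45.5, 33.7]
tool_rot: [2.191, 2.246, 0.001]
force: [-0.2, -3.4, 4.8]
grip_width: 48.6
grip_force: 62.4
```

Request:
arm_command([
  [[0,0,0],[1.0,0,0],0.1],
  [[0,0,0],[1.0,0,0],0.1],
  [[0,0,0],[1.0,0,0],0.1],
  [[0,0,0],[0.5,0,0],0.1],
  [[0,0,0],[0,0,0],0.1],
])

```text
time_s: 5.8
tool_pos: [529.6, 81.4, 33.7]
tool_rot: [2.191, 2.248, 0.003]
force: [0.6, 0.3, 5.9]
grip_width: 48.8
grip_force: 62.4
```

```bash
python3 -c "
from h import *
stat(W(120,-.5,33),W(133,-.5,33))"
```

```text
t 5.8 pos [529.62  81.4   33.7 ] rack [24.34 -2.48 33.7 ] xang 91.4656854530701 z [ 0. -0. -1.] w 48.848613127646544 gf 62.420103549957275 F [0.62 0.35 5.87] q [ 0.03  0.44 -0.37  0.76 -0.    1.58]
shift cm to [525.06 176.97  33.  ] : [ 9.57 -0.21  0.06]
shift cm to [524.71 189.97  33.  ] : [10.87 -0.21  0.06]
```

Request:
arm_command([
  [[0,0,0],[0.8,-0.2,0],0.1],
  [[0,0,0],[1.5,0,0],0.1],
  [[0,0,0],[2.0,0,0],0.1],
  [[0,0,0],[2.0,0,0],0.1],
  [[0,0,0],[1.5,0,0],0.1],
])

```text
time_s: 6.22
tool_pos: [525.5, 159.1, 33.7]
tool_rot: [2.192, 2.246, 0.002]
force: [0.4, -3.8, 5.4]
grip_width: 49.1
grip_force: 62.6
```

Request:
arm_command([
  [[0,0,0],[1.2,0,0],0.1],
  [[0,0,0],[0.5,0,0],0.1],
  [[0,0,0],[0.3,0,0],0.1],
  [[0,0,0],[0,0,0],0.1],
])

```text
time_s: 6.55
tool_pos: [525.0, 179.2, 33.7]
tool_rot: [2.191, 2.247, 0.003]
force: [0.9, -1.1, 5.7]
grip_width: 49.0
grip_force: 62.5
```

Request:
arm_command([
  [[0,0,0],[0.2,0,0],0.1],
  [[0,0,0],[0.2,0,0],0.1],
  [[0,0,0],[0,0,0],0.1],
])

```text
time_s: 6.8
tool_pos: [524.9, 182.3, 33.7]
tool_rot: [2.192, 2.246, 0.002]
force: [0.0, -3.2, 6.7]
grip_width: 49.1
grip_force: 62.6
```

```bash
python3 -c "
from h import *
stat(W(133,-.5,33))"
```

```text
t 6.8 pos [524.94 182.3   33.72] rack [125.33  -0.53  33.72] xang 91.39333132043264 z [ 0. -0. -1.] w 49.07213616816522 gf 62.64334201812744 F [ 0.   -3.2   6.69] q [ 0.22  0.48 -0.31  0.78 -0.    1.77]
shift cm to [524.71 189.97  33.  ] : [ 0.77 -0.    0.07]
```

Creep until it touches the stop.

Request:
arm_command([
  [[0,0,0],[0.2,0,0],0.1],
  [[0,0,0],[0.2,0,0],0.1],
  [[0,0,0],[0,0,0],0.1],
])

```text
time_s: 7.05
tool_pos: [524.9, 186.2, 33.7]
tool_rot: [2.192, 2.246, 0.002]
force: [-0.4, -3.1, 6.0]
grip_width: 48.8
grip_force: 62.7
```

Request:
arm_command([
  [[0,0,0],[0.15,0,0],0.1],
  [[0,0,0],[0.15,0,0],0.1],
  [[0,0,0],[0,0,0],0.1],
])

```text
time_s: 7.3
tool_pos: [524.8, 188.8, 33.7]
tool_rot: [2.192, 2.245, 0.001]
force: [0.4, -5.0, 6.4]
grip_width: 48.8
grip_force: 62.7
```

Request:
arm_command([
  [[0,0,0],[0.15,0,0],0.1],
  [[0,0,0],[0,0,0],0.1],
])

```text
time_s: 7.47
tool_pos: [524.8, 188.9, 33.8]
tool_rot: [2.191, 2.242, -0.003]
force: [0.5, -8.5, 7.7]
grip_width: 48.8
grip_force: 62.7
```

Request:
arm_command([
  [[0,0,0],[0,0,0],-0.45],
  [[0,0,0],[0,0,0],-0.45],
  [[0,0,0],[0,0,0],-0.45],
  [[0,0,0],[0,0,-1.5],-0.45],
  [[0,0,0],[0,0,-3],-0.45],
])

```text
time_s: 7.88
tool_pos: [519.3, 190.7, 73.9]
tool_rot: [-2.19, -2.245, 0.011]
force: [-0.2, 0.6, -0.5]
grip_width: 62.0
grip_force: 0.0
```

Request:
arm_command([
  [[0,0,0],[0,0,-3],-0.5],
  [[0,0,0],[0,0,-1],-0.55],
  [[0,0,0],[-1.5,0,0],-0.55],
  [[0,0,0],[-3,0,0],-0.55],
  [[0,0,0],[-3.5,0,0],-0.55],
])

```text
time_s: 8.3
tool_pos: [525.1, 112.1, 117.2]
tool_rot: [-2.19, -2.253, -0.002]
force: [-0.2, 0.2, 0.1]
grip_width: 66.2
grip_force: 0.0
```

Request:
arm_command([
  [[0,0,0],[-3.5,0,0],-0.55],
  [[0,0,0],[-3.5,0,0],-0.55],
  [[0,0,0],[-3.5,0,0],-0.55],
  [[0,0,0],[-3.5,0,0],-0.55],
  [[0,0,0],[-3.5,0,0],-0.55],
])

```text
time_s: 8.72
tool_pos: [528.9, -64.9, 116.7]
tool_rot: [-2.193, -2.248, -0.0]
force: [0.2, 0.6, 0.4]
grip_width: 66.0
grip_force: 0.0
```

Request:
arm_command([
  [[0,0,0],[-3.5,0,0],-0.55],
  [[0,0,0],[-3.5,0,0],-0.55],
  [[0,0,0],[-3,0,0],-0.55],
  [[0,0,0],[-2,0,0],-0.55],
  [[0,0,0],[0,0,0],-0.55],
])

```text
time_s: 9.13
tool_pos: [532.5, -187.5, 116.7]
tool_rot: [2.198, 2.243, -0.001]
force: [0.3, -0.1, -0.1]
grip_width: 66.2
grip_force: 0.0
```

```bash
python3 -c "
from h import *
stat((537,-200,85),(537,-200,28));a=snap('top','t3.png');b=snap('side','s3.png')
A=cv2.resize(a[130:290,180:440],None,fx=1.5,fy=2);B=cv2.resize(b[140:320,220:420],None,fx=2,fy=2)[:320]
cv2.imwrite('pics/c3.png',np.hstack([A,B]))"
```

```text
t 9.13 pos [ 532.54 -187.47  116.69] rack [-244.51    1.86  116.69] xang 91.14423144839955 z [ 0. -0. -1.] w 66.20053148245604 gf 0.0 F [ 0.29 -0.09 -0.1 ] q [-0.45  0.41 -0.17  0.99 -0.    1.1 ]
shift cm to [ 537 -200   85] : [-1.26  0.42  3.17]
shift cm to [ 537 -200   28] : [-1.25  0.42  8.87]
```

View pics/c3.png

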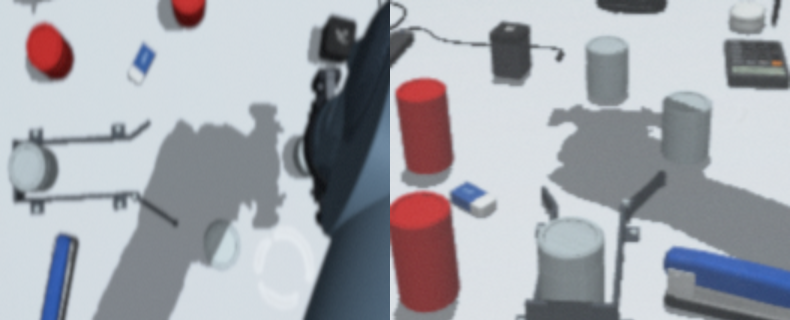

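The picture shows the tall tin seated at the stop, top-view crop (33,168). The rack, gate and bystanders haven't moved. Now tin a.

Request:
arm_command([
  [[0,0,0],[-1.25,0.42,0],-0.55],
  [[0,0,0],[0,0,1.5],-0.55],
  [[0,0,0],[0,0,1.5],-0.55],
  [[0,0,0],[0,0,0],-0.55],
])

```text
time_s: 9.57
tool_pos: [535.3, -194.4, 84.5]
tool_rot: [-2.189, -2.247, 0.002]
force: [-1.2, -0.3, -1.0]
grip_width: 66.3
grip_force: 0.0
```

```bash
python3 -c "
from h import *
stat((537,-200,29));b=snap('side','s4.png')
cv2.imwrite('pics/c4.png',cv2.resize(b[110:230,230:430],None,fx=2,fy=2))"
```

```text
t 9.57 pos [ 535.33 -194.43   84.5 ] rack [-251.54   -0.75   84.5 ] xang 91.49954001835137 z [-0.  0. -1.] w 66.31564679011622 gf 0.0 F [-1.18 -0.3  -1.02] q [-0.46  0.45 -0.19  0.93  0.    1.08]
shift cm to [ 537 -200   29] : [-0.57  0.18  5.55]
```

View pics/c4.png

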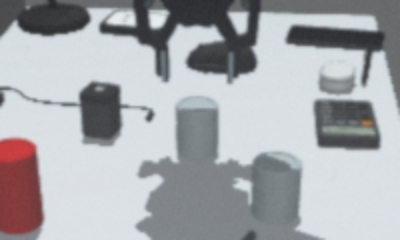

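Fingers at (162,65) and (232,65) are centred on tin a at (197,105). Descend and grip.

Request:
arm_command([
  [[0,0,0],[-0.57,0.18,1.2],-0.55],
  [[0,0,0],[0,0,1.5],-0.55],
  [[0,0,0],[0,0,1.5],-0.55],
  [[0,0,0],[0,0,1.2],-0.55],
  [[0,0,0],[0,0,0],-0.55],
])

```text
time_s: 10.03
tool_pos: [537.6, -201.0, 31.0]
tool_rot: [-2.191, -2.247, 0.002]
force: [-0.5, 0.7, 0.4]
grip_width: 66.5
grip_force: 0.0
```

Request:
arm_command([
  [[0,0,0],[0,0,0],-0.55],
  [[0,0,0],[0,0,0],0.1],
  [[0,0,0],[0,0,0],0.1],
  [[0,0,0],[0,0,0],0.1],
  [[0,0,0],[0,0,0],0.1],
])

```text
time_s: 10.45
tool_pos: [540.1, -202.3, 34.8]
tool_rot: [2.192, 2.247, 0.002]
force: [-0.8, -0.4, 4.4]
grip_width: 47.9
grip_force: 62.3
```

```bash
python3 -c "
from h import *
stat(W(-60,-.5,29),W(75,-.5,29))"
```

```text
t 10.45 pos [ 540.14 -202.3    34.76] rack [-259.54   -5.33   34.76] xang 91.41612301705527 z [ 0. -0. -1.] w 47.9231071378083 gf 62.27364420890808 F [-0.82 -0.45  4.39] q [-0.47  0.51 -0.25  0.81  0.    1.08]
shift cm to [529.92  -2.96  29.  ] : [19.95 -0.53  0.55]
shift cm to [526.28 131.99  29.  ] : [33.45 -0.56  0.53]
```

Request:
arm_command([
  [[0,0,0],[0.8,-0.1,0],0.1],
  [[0,0,0],[1.6,-0.1,0],0.1],
  [[0,0,0],[2.2,-0.1,0],0.1],
  [[0,0,0],[2.4,-0.1,0],0.1],
  [[0,0,0],[2.4,-0.1,0],0.1],
])

```text
time_s: 10.87
tool_pos: [533.1, -108.1, 34.9]
tool_rot: [2.192, 2.244, 0.0]
force: [0.5, -4.9, 5.5]
grip_width: 48.3
grip_force: 62.8
```

Request:
arm_command([
  [[0,0,0],[2.4,0,0],0.1],
  [[0,0,0],[2.4,0,0],0.1],
  [[0,0,0],[2.2,0,0],0.1],
  [[0,0,0],[1.6,0,0],0.1],
  [[0,0,0],[0.9,0,0],0.1],
])

```text
time_s: 11.28
tool_pos: [530.3, -11.7, 34.8]
tool_rot: [2.189, 2.248, 0.001]
force: [0.5, -6.4, 14.3]
grip_width: 48.3
grip_force: 63.3
```

Request:
arm_command([
  [[0,0,0],[0.4,0,0],0.1],
  [[0,0,0],[0,0,0],0.1],
  [[0,0,0],[0,0,0],0.1],
])

```text
time_s: 11.53
tool_pos: [530.4, -7.7, 34.7]
tool_rot: [2.191, 2.249, 0.004]
force: [0.5, 0.1, 7.3]
grip_width: 48.2
grip_force: 62.8
```

```bash
python3 -c "
from h import *
stat(W(75,-.5,29))
b=snap('side','s5.png');g=cv2.cvtColor(b,cv2.COLOR_BGR2GRAY)
for v in(214,218,222): print(v,g[v,300:346])
print([proj('side',W(-60,y,42)) for y in(-.5,)])"
```

```text
t 11.53 pos [530.39  -7.69  34.74] rack [-64.73  -0.85  34.74] xang 91.48889315098637 z [ 0.  0. -1.] w 48.15306848200867 gf 62.79194355010986 F [0.51 0.08 7.32] q [-0.13  0.43 -0.38  0.76  0.    1.41]
shift cm to [526.28 131.99  29.  ] : [13.97 -0.05  0.58]
214 [228 227 227 226 224 191 142 121 101 100 113 119 120 125 125 125 127 129
 132 133 136 139 135 133 132 132 131 131 129 126 129 120 116 104  93 109
 134 149 188 212 220 225 225 226 227 226]
218 [227 227 225 226 227 226 226 226 212 161 118 119 123 124 124 128 129 132
 131 135 134 137 135 132 132 129 132 130 131 128 128 124 118 117 165 211
 225 225 226 227 225 226 225 227 226 226]
222 [226 227 225 226 227 226 226 226 208 163 117 114 118 123 125 126 126 129
 131 134 135 137 135 136 132 133 128 133 132 129 124 122 119 119 163 213
 225 227 228 226 225 227 226 227 227 226]
[array([321.59, 212.76])]
```

Request:
arm_command([
  [[0,0,0],[0.8,0,0],0.1],
  [[0,0,0],[1.4,0,0],0.1],
  [[0,0,0],[2.0,0,0],0.1],
  [[0,0,0],[2.0,0,0],0.1],
  [[0,0,0],[2.0,0,0],0.1],
])

```text
time_s: 12.0
tool_pos: [528.4, 73.1, 34.8]
tool_rot: [2.192, 2.244, 0.001]
force: [1.3, -2.9, 8.9]
grip_width: 48.3
grip_force: 62.8
```

Request:
arm_command([
  [[0,0,0],[2.0,0,0],0.1],
  [[0,0,0],[1.8,0,0],0.1],
  [[0,0,0],[1.0,0,0],0.1],
  [[0,0,0],[0.4,0,0],0.1],
  [[0,0,0],[0,0,0],0.1],
])

```text
time_s: 12.42
tool_pos: [526.9, 126.4, 34.8]
tool_rot: [2.19, 2.249, 0.004]
force: [1.3, -0.5, 8.0]
grip_width: 48.4
grip_force: 62.8
```

Request:
arm_command([
  [[0,0,0],[0.2,0,0],0.1],
  [[0,0,0],[0.2,0,0],0.1],
  [[0,0,0],[0,0,0],0.1],
])

```text
time_s: 12.67
tool_pos: [526.8, 129.0, 34.8]
tool_rot: [2.191, 2.246, 0.002]
force: [0.2, -3.2, 8.4]
grip_width: 48.2
grip_force: 62.8
```

Request:
arm_command([
  [[0,0,0],[0.2,0,0],0.1],
  [[0,0,0],[0.2,0,0],0.1],
  [[0,0,0],[0,0,0],0.1],
])

```text
time_s: 12.92
tool_pos: [526.8, 132.9, 34.8]
tool_rot: [2.191, 2.246, 0.002]
force: [0.6, -2.2, 7.1]
grip_width: 48.5
grip_force: 62.8
```

```bash
python3 -c "
from h import *
stat(W(83,-.5,29))"
```

```text
t 12.92 pos [526.79 132.94  34.77] rack [75.94 -1.04 34.77] xang 91.40735907906729 z [ 0. -0. -1.] w 48.49437673261446 gf 62.81835436820984 F [ 0.61 -2.22  7.1 ] q [ 0.13  0.45 -0.34  0.77 -0.    1.68]
shift cm to [526.06 139.98  29.  ] : [ 0.71 -0.06  0.58]
```

Request:
arm_command([
  [[0,0,0],[0.2,0,0],0.1],
  [[0,0,0],[0.1,0,0],0.1],
  [[0,0,0],[0,0,0],0.1],
])

```text
time_s: 13.17
tool_pos: [526.7, 135.7, 34.8]
tool_rot: [2.191, 2.246, 0.002]
force: [0.7, -4.4, 7.7]
grip_width: 48.4
grip_force: 62.8
```

Request:
arm_command([
  [[0,0,0],[0.15,0,0],0.1],
  [[0,0,0],[0,0,0],0.1],
  [[0,0,0],[0,0,0],0.1],
])

```text
time_s: 13.42
tool_pos: [526.7, 137.2, 34.8]
tool_rot: [2.191, 2.245, 0.002]
force: [1.3, -4.0, 8.2]
grip_width: 48.3
grip_force: 62.8
```

Request:
arm_command([
  [[0,0,0],[0.15,0,0],0.1],
  [[0,0,0],[0,0,0],0.1],
  [[0,0,0],[0,0,0],0.1],
])

```text
time_s: 13.67
tool_pos: [526.7, 138.6, 34.8]
tool_rot: [2.191, 2.245, 0.001]
force: [1.5, -4.5, 8.1]
grip_width: 48.1
grip_force: 62.8
```

Request:
arm_command([
  [[0,0,0],[0.1,0,0],0.1],
  [[0,0,0],[0,0,0],0.1],
  [[0,0,0],[0,0,0],0.1],
])

```text
time_s: 13.92
tool_pos: [526.7, 139.2, 34.8]
tool_rot: [2.191, 2.245, 0.0]
force: [0.7, -5.2, 7.6]
grip_width: 48.4
grip_force: 62.9
```

Request:
arm_command([
  [[0,0,0],[0.15,0,0],0.1],
  [[0,0,0],[0,0,0],0.1],
  [[0,0,0],[0,0,0],0.1],
])

```text
time_s: 14.17
tool_pos: [526.6, 139.3, 34.8]
tool_rot: [2.191, 2.242, -0.003]
force: [0.2, -9.1, 9.5]
grip_width: 48.5
grip_force: 62.9
```

Request:
arm_command([
  [[0,0,0],[0.15,0,0],0.1],
  [[0,0,0],[0,0,0],0.1],
  [[0,0,0],[0,0,0],0.1],
])

```text
time_s: 14.42
tool_pos: [526.6, 139.3, 34.8]
tool_rot: [2.19, 2.24, -0.007]
force: [1.0, -12.8, 9.6]
grip_width: 48.1
grip_force: 63.0
```

Request:
arm_command([
  [[0,0,0],[0,0,0],-0.45],
  [[0,0,0],[0,0,0],-0.45],
  [[0,0,0],[0,0,0],-0.45],
  [[0,0,0],[0,0,-1.5],-0.45],
  [[0,0,0],[0,0,-2.5],-0.45],
])

```text
time_s: 14.83
tool_pos: [521.7, 143.3, 70.7]
tool_rot: [-2.19, -2.246, 0.008]
force: [0.1, 1.2, 0.0]
grip_width: 62.1
grip_force: 0.0
```

Request:
arm_command([
  [[0,0,0],[0,0,-2.5],-0.5],
  [[0,0,0],[-0.5,0,-0.5],-0.55],
  [[0,0,0],[-1.5,-0.7,0],-0.55],
  [[0,0,0],[-2.5,-1.1,0],-0.55],
  [[0,0,0],[-2.8,-1.2,0],-0.55],
])

```text
time_s: 15.25
tool_pos: [496.7, 69.8, 102.8]
tool_rot: [-2.191, -2.251, -0.001]
force: [0.2, -0.3, 0.0]
grip_width: 66.2
grip_force: 0.0
```

Request:
arm_command([
  [[0,0,0],[-2.8,-1.2,0],-0.55],
  [[0,0,0],[-2.8,-1.2,0],-0.55],
  [[0,0,0],[-2.8,-1.2,0],-0.55],
  [[0,0,0],[-2.5,-1.1,0],-0.55],
  [[0,0,0],[-1.5,-0.7,0],-0.55],
])

```text
time_s: 15.67
tool_pos: [444.3, -57.3, 102.5]
tool_rot: [-2.195, -2.246, 0.002]
force: [0.0, -0.5, 0.7]
grip_width: 66.1
grip_force: 0.0
```

Request:
arm_command([
  [[0,0,0],[-0.6,-0.3,0],-0.55],
  [[0,0,0],[0,0,0],-0.55],
  [[0,0,0],[0,0,0],-0.55],
])

```text
time_s: 15.92
tool_pos: [443.3, -61.4, 103.0]
tool_rot: [-2.193, -2.248, -0.001]
force: [0.2, -0.2, 0.7]
grip_width: 66.5
grip_force: 0.0
```

```bash
python3 -c "
from h import *
stat((444,-70.3,85),(444,-70.3,29));a=snap('top','t6.png');b=snap('side','s6.png')
A=cv2.resize(a[130:290,180:440],None,fx=1.5,fy=2);B=cv2.resize(b[140:320,220:420],None,fx=2,fy=2)[:320]
cv2.imwrite('pics/c6.png',np.hstack([A,B]))"
```

```text
t 15.92 pos [443.26 -61.37 102.98] rack [-116.04   87.7   102.98] xang 91.4074759086497 z [-0.  0. -1.] w 66.48283916832466 gf 0.0 F [ 0.25 -0.23  0.7 ] q [-0.28  0.21 -0.5   0.86  0.    1.27]
shift cm to [444.  -70.3  85. ] : [-0.9   0.05  1.8 ]
shift cm to [444.  -70.3  29. ] : [-0.9   0.05  7.4 ]
```

View pics/c6.png

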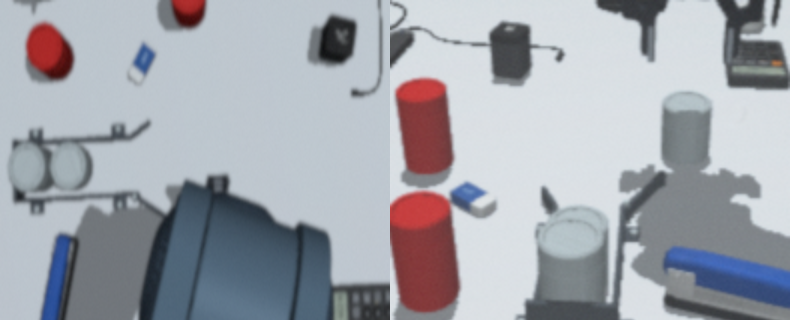

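Two tins now stand touching in the lane, crop (28,166) and (70,166). The fingers at (648,45) and (733,45) straddle tin b at (687,105). Descend.

Request:
arm_command([
  [[0,0,0],[-0.9,0.05,1.0],-0.55],
  [[0,0,0],[0,0,1.8],-0.55],
  [[0,0,0],[0,0,1.9],-0.55],
  [[0,0,0],[0,0,1.7],-0.55],
  [[0,0,0],[0,0,0.8],-0.55],
])

```text
time_s: 16.43
tool_pos: [443.2, -69.5, 29.4]
tool_rot: [-2.19, -2.249, 0.001]
force: [-1.0, 0.3, -0.3]
grip_width: 66.0
grip_force: 0.0
```

Request:
arm_command([
  [[0,0,0],[0,0,0],-0.55],
  [[0,0,0],[0,0,0],0.1],
  [[0,0,0],[0,0,0],0.1],
  [[0,0,0],[0,0,0],0.1],
  [[0,0,0],[0,0,0],0.1],
])

```text
time_s: 16.85
tool_pos: [445.0, -71.1, 32.2]
tool_rot: [2.193, 2.248, 0.002]
force: [0.3, -0.2, 1.2]
grip_width: 48.3
grip_force: 61.9
```

```bash
python3 -c "
from h import *
stat(W(-120,-.5,30),W(-60,-.5,30))"
```

```text
t 16.85 pos [444.99 -71.09  32.16] rack [-125.81   86.24   32.16] xang 91.42264865211341 z [ 0. -0. -1.] w 48.32314330024001 gf 61.88166618347168 F [ 0.26 -0.17  1.18] q [-0.3   0.3  -0.59  0.67  0.    1.25]
shift cm to [531.54 -62.94  30.  ] : [0.6  8.67 0.23]
shift cm to [529.92  -2.96  30.  ] : [6.6  8.66 0.23]
```

Request:
arm_command([
  [[0,0,0],[0,0.8,0.05],0.1],
  [[0,0,0],[0,1.4,0.05],0.1],
  [[0,0,0],[0,1.8,0],0.1],
  [[0,0,0],[0.2,1.9,0],0.1],
  [[0,0,0],[0.4,1.5,0],0.1],
])

```text
time_s: 17.27
tool_pos: [518.9, -64.1, 32.1]
tool_rot: [2.194, 2.246, -0.001]
force: [-5.9, -1.6, 13.9]
grip_width: 48.5
grip_force: 63.1
```

Request:
arm_command([
  [[0,0,0],[0.8,0.9,0],0.1],
  [[0,0,0],[1.2,0.4,0],0.1],
  [[0,0,0],[1.5,0,0],0.1],
  [[0,0,0],[1.5,0,0],0.1],
  [[0,0,0],[0.8,0,0],0.1],
])

```text
time_s: 17.68
tool_pos: [532.1, -5.0, 32.2]
tool_rot: [2.19, 2.245, 0.002]
force: [0.7, -3.1, 5.7]
grip_width: 48.1
grip_force: 62.5
```

Request:
arm_command([
  [[0,0,0],[0,0,0],0.1],
  [[0,0,0],[0,0,0],0.1],
])

```text
time_s: 17.85
tool_pos: [532.0, -3.9, 32.2]
tool_rot: [2.191, 2.248, 0.007]
force: [0.1, 2.2, 5.8]
grip_width: 48.1
grip_force: 62.4
```

```bash
python3 -c "
from h import *
stat(W(-60,-.7,30),W(25,-.7,30))
b=snap('side','s7.png');g=cv2.cvtColor(b,cv2.COLOR_BGR2GRAY)
for v in(218,222): print(v,g[v,300:346])
print([proj('side',W(-60,y,42)) for y in(-.5,)])"
```

```text
t 17.85 pos [532.02  -3.93  32.22] rack [-61.03  -2.57  32.22] xang 91.47202246042903 z [ 0.  0. -1.] w 48.07946229687053 gf 62.36147403717041 F [0.06 2.16 5.82] q [-0.13  0.44 -0.38  0.75  0.    1.42]
shift cm to [530.12  -2.96  30.  ] : [ 0.1  -0.19  0.22]
shift cm to [527.82  82.01  30.  ] : [ 8.6  -0.2   0.23]
218 [225 225 225 227 226 220 214 188 142 117 117 118 121 124 128 130 129 130
 132 131 131 131 132 132 133 127 123 127 125 123 121 119 114 120 152 169
 185 213 224 226 227 225 226 225 226 227]
222 [225 227 226 226 225 226 223 198 145 113 116 119 120 123 127 130 127 131
 130 132 131 133 133 135 131 131 129 128 125 121 121 118 120 161 212 224
 227 226 225 225 225 225 226 226 226 227]
[array([321.59, 212.76])]
```

Request:
arm_command([
  [[0,0,0],[0.6,-0.2,0],0.1],
  [[0,0,0],[1.2,0,0],0.1],
  [[0,0,0],[1.6,0,0],0.1],
  [[0,0,0],[1.6,0,0],0.1],
  [[0,0,0],[1.6,0,0],0.1],
])

```text
time_s: 18.32
tool_pos: [528.3, 60.4, 32.3]
tool_rot: [2.191, 2.243, 0.002]
force: [0.6, -4.1, 7.2]
grip_width: 48.6
grip_force: 62.6
```

Request:
arm_command([
  [[0,0,0],[1.0,0,0],0.1],
  [[0,0,0],[0.6,0,0],0.1],
  [[0,0,0],[0.3,0,0],0.1],
  [[0,0,0],[0,0,0],0.1],
])

```text
time_s: 18.65
tool_pos: [527.7, 80.1, 32.2]
tool_rot: [2.19, 2.246, 0.003]
force: [0.6, -1.8, 7.4]
grip_width: 48.4
grip_force: 62.6
```

Request:
arm_command([
  [[0,0,0],[0.2,0,0],0.1],
  [[0,0,0],[0.1,0,0],0.1],
  [[0,0,0],[0,0,0],0.1],
])

```text
time_s: 18.9
tool_pos: [527.7, 82.2, 32.2]
tool_rot: [2.191, 2.244, 0.002]
force: [0.1, -2.5, 6.7]
grip_width: 48.5
grip_force: 62.7
```

Request:
arm_command([
  [[0,0,0],[0.15,0,0],0.1],
  [[0,0,0],[0.15,0,0],0.1],
  [[0,0,0],[0,0,0],0.1],
])

```text
time_s: 19.15
tool_pos: [527.6, 85.1, 32.2]
tool_rot: [2.191, 2.244, 0.002]
force: [0.3, -2.2, 8.6]
grip_width: 48.3
grip_force: 62.7
```

```bash
python3 -c "
from h import *
stat(W(33,-.7,30))"
```

```text
t 19.15 pos [527.65  85.13  32.22] rack [28.13 -0.61 32.22] xang 91.37372438021917 z [ 0. -0. -1.] w 48.322259859423355 gf 62.681214809417725 F [ 0.34 -2.24  8.57] q [ 0.04  0.44 -0.37  0.75 -0.    1.59]
shift cm to [527.61  90.01  30.  ] : [0.49 0.01 0.22]
```

Request:
arm_command([
  [[0,0,0],[0.15,0,0],0.1],
  [[0,0,0],[0.1,0,0],0.1],
  [[0,0,0],[0,0,0],0.1],
])

```text
time_s: 19.4
tool_pos: [527.6, 87.6, 32.2]
tool_rot: [2.191, 2.244, 0.002]
force: [1.1, -3.2, 8.0]
grip_width: 48.4
grip_force: 62.7
```

Request:
arm_command([
  [[0,0,0],[0.15,0,0],0.1],
  [[0,0,0],[0,0,0],0.1],
  [[0,0,0],[0,0,0],0.1],
])

```text
time_s: 19.65
tool_pos: [527.6, 89.1, 32.2]
tool_rot: [2.191, 2.244, 0.002]
force: [-0.5, -3.4, 7.7]
grip_width: 48.4
grip_force: 62.7
```

Request:
arm_command([
  [[0,0,0],[0.15,0,0],0.1],
  [[0,0,0],[0,0,0],0.1],
  [[0,0,0],[0,0,0],0.1],
])

```text
time_s: 19.9
tool_pos: [527.5, 90.2, 32.2]
tool_rot: [2.191, 2.243, 0.001]
force: [1.0, -4.2, 7.6]
grip_width: 48.4
grip_force: 62.7
```

Request:
arm_command([
  [[0,0,0],[0.15,0,0],0.1],
  [[0,0,0],[0,0,0],0.1],
  [[0,0,0],[0,0,0],0.1],
])

```text
time_s: 20.15
tool_pos: [527.5, 90.2, 32.3]
tool_rot: [2.19, 2.241, -0.002]
force: [-0.3, -9.5, 7.8]
grip_width: 48.0
grip_force: 62.7
```

Request:
arm_command([
  [[0,0,0],[0,0,0],-0.45],
  [[0,0,0],[0,0,0],-0.45],
  [[0,0,0],[0,0,0],-0.45],
  [[0,0,0],[0,0,-1.5],-0.45],
  [[0,0,0],[0,0,-2.5],-0.45],
])

```text
time_s: 20.57
tool_pos: [521.9, 93.3, 67.9]
tool_rot: [-2.19, -2.245, 0.007]
force: [-0.7, -0.4, 0.4]
grip_width: 61.8
grip_force: 0.0
```

Request:
arm_command([
  [[0,0,0],[0,0,-2.5],-0.45],
  [[0,0,0],[0,0,-0.5],0],
  [[0,0,0],[0,0,0],1],
  [[0,0,0],[0,0,0],1],
  [[0,0,0],[0,0,0],1],
])

```text
time_s: 20.98
tool_pos: [523.9, 93.2, 98.9]
tool_rot: [-2.192, -2.247, 0.003]
force: [-0.3, -0.2, 0.1]
grip_width: 14.0
grip_force: 0.0
```

```bash
cat > g.py <<'E'
from h import *
import sys
# refine hinge/gate angle from the first pictures: rack coords
Tt=lambda x,y:((x+.5)/3-.5+180,(y+.5)/3-.5+110)
e=rk(plane("top",*Tt(353,396),18));print("gate end rack",e,"theta",np.arctan2(-(e[0]+4.5),-(e[1]-33.5)),"r",np.hypot(e[0]+4.5,e[1]-33.5))
def c(th,r=45,ex=0):
    o=2.5+11*abs(np.cos(th))+14.5*abs(np.sin(th))+ex
    return np.array([-4.5-r*np.sin(th)-o*np.cos(th),33.5-r*np.cos(th)+o*np.sin(th)])
pts=[c(2.1,45,14)]+[c(t) for t in(1.95,1.8,1.6,1.4,1.2,1.0,.8,.6,.4,.2,.08,0)]
stat(W(*pts[0],80),W(*pts[0],8))
for a,b in zip(pts,pts[1:]): print(b,"tool shift cm",(b[0]-a[0])/10,-(b[1]-a[1])/10)
E
python3 g.py
```

```text
gate end rack [-62.21109161  64.49661443  18.        ] theta 2.0636814180962926 r 65.50847427004327
t 20.98 pos [523.87  93.17  98.88] rack [36.26  2.95 98.88] xang 91.42002469911361 z [-0.  0. -1.] w 14.002165161947433 gf 0.0 F [-0.26 -0.18  0.07] q [ 0.06  0.37 -0.28  0.92  0.    1.6 ]
shift cm to [442.47  28.79  80.  ] : [-6.23 -8.29  1.91]
shift cm to [442.47  28.79   8.  ] : [-6.23 -8.27  9.11]
[-38.88  68.78] tool shift cm -1.299208717513587 1.7282827180414357
[-43.98  62.34] tool shift cm -0.5094978112923328 0.6432185484351784
[-48.98  52.12] tool shift cm -0.49961858293995076 1.022246687040326
[-52.02  44.24] tool shift cm -0.3041374863548299 0.7882957734359856
[-53.69  35.84] tool shift cm -0.16724989565518628 0.8403498995992443
[-53.52  26.56] tool shift cm 0.01685470537332634 0.9276876583711626
[-51.11  16.9 ] tool shift cm 0.24114467112623358 0.9657334450422497
[-46.22   7.52] tool shift cm 0.48866007503053766 0.9380314894623062
[-38.86  -0.83] tool shift cm 0.736330491360745 0.8350488782593699
[-29.28  -7.39] tool shift cm 0.9579791670192993 0.6562349982513787
[-22.67 -10.19] tool shift cm 0.660643222824589 0.2795223717098322
[-18.  -11.5] tool shift cm 0.4672972550888552 0.13125622832101164
```

Request:
arm_command([
  [[0,0,0],[-0.7,-0.9,0],1],
  [[0,0,0],[-1.5,-2,0],1],
  [[0,0,0],[-1.8,-2.4,0.5],1],
  [[0,0,0],[-1.5,-2,0.8],1],
  [[0,0,0],[-0.7,-1,0.6],1],
])

```text
time_s: 21.4
tool_pos: [439.2, 28.2, 79.1]
tool_rot: [-2.192, -2.245, 0.006]
force: [0.1, 0.1, -0.5]
grip_width: -0.1
grip_force: 0.0
```

Request:
arm_command([
  [[0,0,0],[0,0,0],1],
  [[0,0,0],[0,0,0],1],
])

```text
time_s: 21.57
tool_pos: [442.1, 29.1, 80.1]
tool_rot: [-2.193, -2.246, 0.002]
force: [0.1, 0.0, -0.5]
grip_width: 0.0
grip_force: 0.0
```

```bash
python3 g.py | sed -n 2,4p; python3 -c "
from h import *
b=snap('side','s8.png')
cv2.imwrite('pics/c8.png',cv2.resize(b[140:320,240:440],None,fx=3,fy=3))"
```

```text
t 21.57 pos [442.06  29.1   80.12] rack [-25.57  86.46  80.12] xang 91.35747453333576 z [-0.  0. -1.] w 0.002192241851407251 gf 0.0 F [ 0.1   0.02 -0.51] q [-0.08  0.23 -0.54  0.8   0.    1.47]
shift cm to [442.47  28.79  80.  ] : [-0.03  0.04  0.01]
shift cm to [442.47  28.79   8.  ] : [-0.04  0.06  7.21]
```

View pics/c8.png

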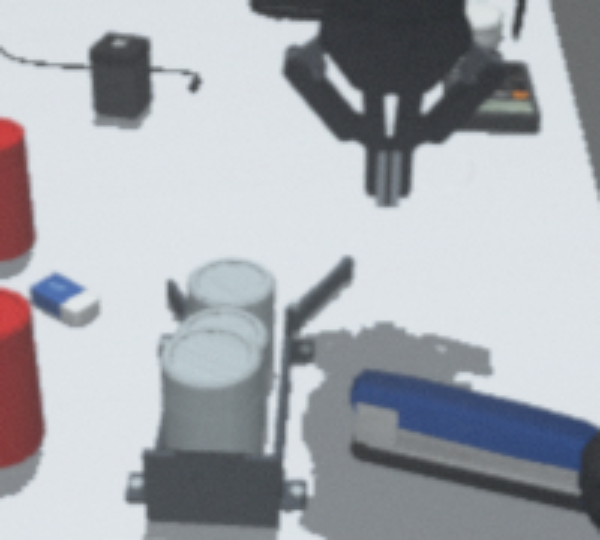

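The picture shows three tins in single file, the gate still open with its end at (350,265), and the closed fingers at (388,195) above the gate's outer side. Descend and sweep.

Request:
arm_command([
  [[0,0,0],[0,0,1.5],1],
  [[0,0,0],[0,0,2],1],
  [[0,0,0],[0,0,2],1],
  [[0,0,0],[0,0,1.2],1],
  [[0,0,0],[0,0,0.4],1],
])

```text
time_s: 22.03
tool_pos: [443.5, 29.8, 8.7]
tool_rot: [-2.191, -2.249, 0.001]
force: [0.2, 0.4, 0.5]
grip_width: 0.1
grip_force: 0.0
```

Request:
arm_command([
  [[0,0,0],[0,0,0],1],
  [[0,0,0],[-0.6,0.9,0],1],
  [[0,0,0],[-0.7,0.8,0],1],
  [[0,0,0],[-0.5,0.65,0],1],
  [[0,0,0],[-0.5,1.0,0],1],
])

```text
time_s: 22.45
tool_pos: [479.0, 6.2, 11.1]
tool_rot: [2.194, 2.248, 0.001]
force: [-1.0, 0.5, -0.0]
grip_width: 0.2
grip_force: 0.4
```

Request:
arm_command([
  [[0,0,0],[-0.3,0.8,0],1],
  [[0,0,0],[-0.15,0.85,0],1],
  [[0,0,0],[0,0.9,0],1],
  [[0,0,0],[0,0,0],1],
])

```text
time_s: 22.78
tool_pos: [506.1, 2.6, 10.8]
tool_rot: [2.193, 2.247, 0.003]
force: [0.2, 0.4, -0.0]
grip_width: 0.6
grip_force: 0.0
```

```bash
python3 -c "
from h import *
stat(W(-53.5,26.6,8),W(-46.2,7.5,8))
b=snap('side','s9.png');cv2.imwrite('pics/c9.png',cv2.resize(b[140:320,240:440],None,fx=3,fy=3))"
```

```text
t 22.78 pos [506.12   2.59  10.75] rack [-53.81  23.14  10.75] xang 91.39370734099685 z [ 0. -0. -1.] w 0.6326364123007471 gf 0.006147405746901313 F [ 0.15  0.35 -0.01] q [-0.12  0.42 -0.47  0.67 -0.    1.43]
shift cm to [502.65   2.8    8.  ] : [ 0.03 -0.35  0.27]
shift cm to [521.55  10.61   8.  ] : [0.76 1.56 0.28]
```

View pics/c9.png

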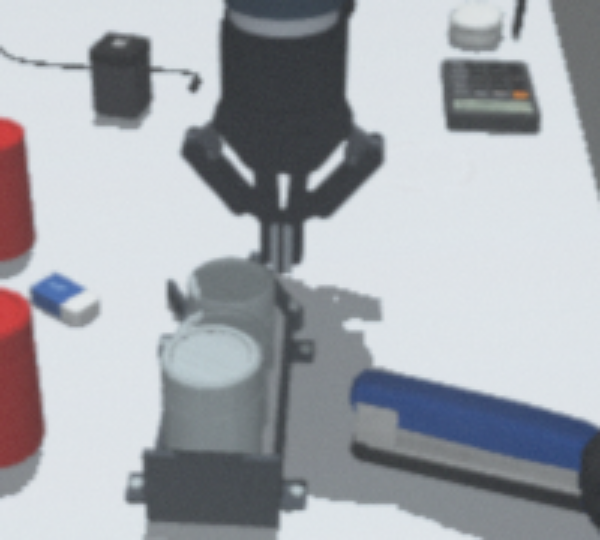

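The gate has swung in to about (290,295) and is following the fingers at (282,250). Continue the arc.

Request:
arm_command([
  [[0,0,0],[0.25,0.65,0],1],
  [[0,0,0],[0.5,0.9,0],1],
  [[0,0,0],[0.75,0.85,0],1],
  [[0,0,0],[0.95,0.65,0],1],
  [[0,0,0],[0.4,0.2,0],1],
])

```text
time_s: 23.25
tool_pos: [536.9, 33.9, 10.5]
tool_rot: [2.192, 2.25, 0.002]
force: [-1.1, -0.7, -0.7]
grip_width: 0.1
grip_force: 0.4
```

Request:
arm_command([
  [[0,0,0],[0.2,0.1,0],1],
  [[0,0,0],[0,0,0],1],
  [[0,0,0],[0,0,0],1],
])

```text
time_s: 23.5
tool_pos: [536.1, 34.7, 10.4]
tool_rot: [2.193, 2.249, 0.001]
force: [0.3, -0.2, 0.2]
grip_width: 0.1
grip_force: 0.0
```

Request:
arm_command([
  [[0,0,0],[0.2,0,0],1],
  [[0,0,0],[0,0,0],1],
  [[0,0,0],[0,0,0],1],
])

```text
time_s: 23.75
tool_pos: [535.8, 36.3, 10.4]
tool_rot: [-2.194, -2.248, -0.0]
force: [-0.4, -0.2, -0.2]
grip_width: 0.2
grip_force: 0.0
```

```bash
python3 -c "
from h import *
stat(W(-18,-11.5,8))"
```

```text
t 23.75 pos [535.84  36.27  10.37] rack [-20.94  -7.47  10.37] xang 91.39620292978604 z [ 0.  0. -1.] w 0.1705030007345663 gf 0.0 F [-0.42 -0.2  -0.19] q [-0.05  0.48 -0.38  0.71  0.    1.5 ]
shift cm to [539.78  39.32   8.  ] : [0.3  0.4  0.24]
```

Push slowly forward until firm contact.

Request:
arm_command([
  [[0,0,0],[0.15,0.2,0],1],
  [[0,0,0],[0.1,0.2,0],1],
  [[0,0,0],[0,0,0],1],
])

```text
time_s: 24.0
tool_pos: [540.4, 39.0, 10.4]
tool_rot: [2.194, 2.248, 0.001]
force: [0.4, 0.6, -0.2]
grip_width: -0.1
grip_force: 0.2
```

Request:
arm_command([
  [[0,0,0],[0.1,0,0],1],
  [[0,0,0],[0.1,0,0],1],
  [[0,0,0],[0,0,0],1],
])

```text
time_s: 24.25
tool_pos: [540.2, 40.9, 10.4]
tool_rot: [2.193, 2.248, 0.0]
force: [0.4, -1.2, -1.5]
grip_width: -0.1
grip_force: 0.4
```

Request:
arm_command([
  [[0,0,0],[0.1,0,0],1],
  [[0,0,0],[0.1,0,0],1],
  [[0,0,0],[0,0,0],1],
])

```text
time_s: 24.5
tool_pos: [540.2, 41.2, 10.4]
tool_rot: [2.193, 2.245, -0.004]
force: [0.2, -6.4, -0.4]
grip_width: -0.4
grip_force: 3.2
```

Request:
arm_command([
  [[0,0,0],[0.1,0,0],1],
  [[0,0,0],[0.1,0,0],1],
  [[0,0,0],[0,0,0],1],
])

```text
time_s: 24.75
tool_pos: [540.2, 41.4, 10.5]
tool_rot: [2.192, 2.242, -0.009]
force: [0.5, -11.6, 0.6]
grip_width: 0.3
grip_force: 5.6
```

Request:
arm_command([
  [[0,0,0],[-0.5,0,0],1],
  [[0,0,0],[-1.0,0,0],1],
  [[0,0,0],[-1.5,0,0],1],
  [[0,0,0],[-1.5,0,0],1],
  [[0,0,0],[0,0,-2],1],
])

```text
time_s: 25.17
tool_pos: [537.8, -1.8, 27.3]
tool_rot: [-2.193, -2.242, 0.006]
force: [0.2, 0.6, -1.3]
grip_width: -0.5
grip_force: 0.0
```

Request:
arm_command([
  [[0,0,0],[0,0,-3],1],
  [[0,0,0],[-1,0,-3],1],
  [[0,0,0],[-3,0,-3],1],
  [[0,0,0],[-3.5,0,-2],1],
  [[0,0,0],[-3.5,0,0],1],
])

```text
time_s: 25.58
tool_pos: [546.5, -111.0, 145.0]
tool_rot: [2.187, 2.246, 0.008]
force: [2.0, 0.1, -0.1]
grip_width: 0.2
grip_force: 0.0
```

Request:
arm_command([
  [[0,0,0],[-3.5,0,0],1],
  [[0,0,0],[-3.5,0,0],1],
  [[0,0,0],[-3,0,0],1],
  [[0,0,0],[-1.5,0,0],1],
  [[0,0,0],[0,0,0],1],
])

```text
time_s: 26.0
tool_pos: [546.3, -227.6, 139.5]
tool_rot: [2.198, 2.244, 0.001]
force: [0.6, -0.1, -0.4]
grip_width: -0.1
grip_force: 0.0
```

```bash
python3 -c "
from h import *
stat()
a=snap('top','ta.png');b=snap('side','sa.png')
A=cv2.resize(a[150:270,180:310],(480,443));B=cv2.resize(b[200:320,270:356],(317,443))
cv2.imwrite('pics/ca.png',np.hstack([A,B]))
for p in((60,30),(0,0)): pass
print('gate shut end/hinge top px',proj('top',W(-4.5,33.5,18)),proj('top',W(-4.5,-30.5,18)))"
```

```text
t 26.0 pos [ 546.27 -227.62  139.51] rack [-285.02  -10.78  139.51] xang 91.16962151800065 z [ 0. -0. -1.] w -0.13641005468809572 gf 0.0 F [ 0.56 -0.1  -0.39] q [-0.5   0.45 -0.05  1.07  0.    1.05]
gate shut end/hinge top px [269.94 228.07] [269.15 198.28]
```

View pics/ca.png

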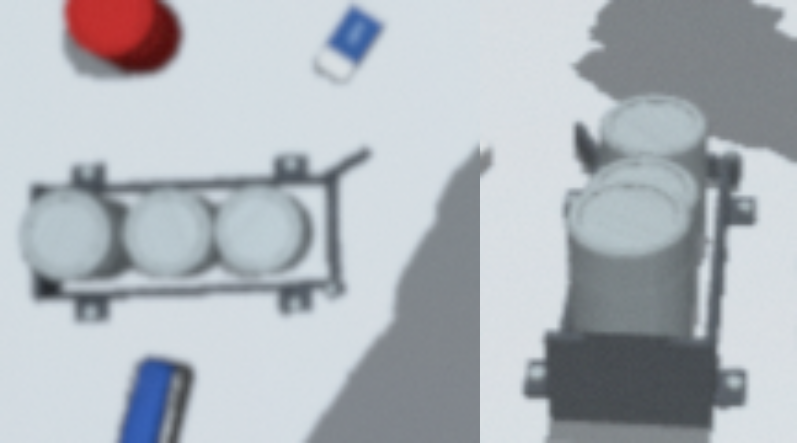

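The picture shows the gate straight across the mouth, from (335,288) to (333,180), square to the rails. The three tins stand in single file with the tall one at the stop. The arm is clear and the eraser and stapler are in place.

```bash
python3 -c "
from plant import env
print(env.finish_job())"
```

```text
the job is handed in; nothing more can be done
None
```

The three tins are in single file in the rack with the tall one against the end stop, the gate is shut across the mouth, and the job was handed in at about 26 s with the arm clear; the final pictures show the stapler and eraser in place, and the clip box was last seen in place just before the final gate push.

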